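# Scoop bath balls into the leaf dish

## Robot

A 6-joint arm with a two-finger parallel gripper is mounted at the origin on the work surface. World frame = base frame: x ahead of the robot, y to its left, z up, the work surface at z = 0. Lengths are in mm, angles in rad, forces in N, time in s.
With the tool pointing down it reaches from about 350 to 975 mm from the base axis. Payload 7.1 kg.
Tool frame: the origin (TCP) lies at the very end of the fingers, on their centre line; the grasp point (between the pads) lies 19 mm behind it; z points along the fingers, y is the line along which they close (so a half turn about z gives the same grasp; the last joint's range is limited). The gripper opens to 88 mm and grips with 3 to 60 N. Pads are 20 mm wide; open, the fingers measure 115 mm over their backs; the gripper's body (75 mm by 178 mm) begins 61 mm behind the grasp point.
Start: joints at [1.118, 0.423, 1.63, -0, 1.089, -0.019], TCP at [262.669, 567.106, 187.675] pointing down, gripper open.
Joint ranges: [-3, 3], [-0.9, 2.11], [0.09, 2.58], [-1.31, 4.45], [0.11, 2.69], [-2.54, 2.54]. Speed limits (rad/s): [2.39, 2.39, 3.01, 3.14, 3.14, 3.14].

## Interface

Orientations are given as a rotation vector (axis times angle).
In Python, from workcell import ctrl gives the robot as it stands. The module is installed in compiled form; this text tells all that it offers.
- The arm moves only by the shell command python3 -m inch 'ROWS'. ROWS is JSON, a list of rows, each a list of 7 numbers: the shift along the tool's x, y, z scaled (see below), then the turn, a rotation vector about the tool's x, y, z scaled (see below), then the closure, from -1 (fully open) to 1 (shut). In form: [[tx, ty, tz, wx, wy, wz, hand], ...]. A call has 1 to 10 rows; each row is the pose to reach, as a shift and turn from the pose commanded when the call began, along the tool's axes at that moment; what a row does not reach only later rows make up. The controller multiplies each number of a shift by 0.15 m and each number of a turn by pi/4 rad. A row lasts 1/8 s, in which the tool goes at most 62.5 mm and 10.7 degrees, less where a joint would pass 70% of its speed; a pose out of reach is approached as far as the arm can. A call with a number of a shift or a turn outside -1 to 1 is refused whole. A call with a gripper value outside its range is refused whole. The fingers move at their own pace and stop on an object; the grip force is fixed at half the most. Time passes only in rows, so rows that repeat a pose let the fingers close. It gives the time, the measured TCP pose, the force, the opening and the grip force at its end, in the units of the state.
- ctrl.get_obs(): the state, without advancing time (a new reading comes with each control period).
- ctrl.get_image(name): name is "scene" or "top" or "wrist"; returns the picture (420x560x3 uint8, red, green, blue); there is no depth.
- ctrl.camera_params(name): a dict with "vfov" (degrees; the focal length in pixels is half the picture's height over the tangent of half this angle, whatever the lens; pixels are square), "cx", "cy" (the principal point, pixels), "distortion" ([k1, k2, p1, p2, k3] as OpenCV has them; the pictures are not rectified), "eye" and "attitude" of the camera in the world; the wrist camera has in their place "tool_from_camera" (4x4, takes a point from camera to tool coordinates, whose origin is the TCP and whose axes are the flange's). Camera axes: x right, y up, looking along -z (the intrinsics and any distortion apply to the point x, -y, -z); pixel columns grow to the right and rows downward; lengths in mm; the calibration is good to about 2 mm. A picture is of the moment at which its call begins: read the wrist's pose just before it. camera_params takes no time and is no camera call.
- ctrl.close_job(): hands the job in; it is judged then, once.
The state is a dict: "t": time; "qpos": joint angles; "qvel": joint speeds; "joint_torque": joint torques, N m; "ee_pos": TCP position; "orientation": TCP orientation; "ft_force": force on the tool from outside, world axes, zero at the start; "moment": the same for the moment, N m; "width": finger opening in mm; "grasp_force": force on a finger pad.
Only numpy, scipy, OpenCV 4.12 (cv2) and the standard library are available. Lean on these libraries where they do the work, as an engineer would, in place of code of your own. Each camera call takes 0.05 s, during which the arm holds its last target. There are 200 camera calls.

## Task

Pull the blue scoop out from under the bottom board of the corner shelf, set it down flat on the table and let go, then take it again by its handle. Scoop all three bath balls out of the white bin in one go without touching them with the fingers, carry them over the grey retaining lip and tip them from low down, not from a height, into the leaf-shaped dish behind it. Finally lay the scoop flat on the table and let go, leaving the dish where it is and the other things undisturbed.

Things in the scene. Friction and masses are not known exactly. Their poses are not given: they have to be found in the camera images.
- scoop: Loose blue plastic scoop, 182 mm long, 110 g. Origin: underside of its pan, on the centre line, 48 mm behind the mouth's front edge. Own x runs from mouth to handle, z up. At the start it lies flat on the table, its handle pushed under the shelf's bottom board and the pan out in front, so that only the pan can be taken from above. It stands flat by itself.
- scoop_pan (a point): On the inner floor of the scoop's pan, 3 mm above the scoop's origin. Pan from x -48 to +48 mm. Rear part (x 0 to 48 mm) has parallel side walls 40 mm high, 68 mm apart outside, 62 mm inside, and a back wall 42 mm high; here it can be gripped. Ahead of it the sides flare, 28 mm high, to about 77 mm outside at x -20 mm; the front is a bare flat tongue 66 mm wide. Floor 3 mm thick, 2 mm at the front edge.
- scoop_grip (a point): Middle of the scoop's handle, a level bar 18 mm wide and 18 mm high (x 48 to 134 mm), 95 mm behind the scoop's origin and 36 mm above its underside; a good place to grip across its 18 mm width.
- scoop_mouth (a point): Middle of the front edge of the scoop's pan, on its underside, 48 mm ahead of the scoop's origin.
- shelf: Fixed dark grey corner shelf on the table, 260 mm wide, 220 mm deep. Origin on the table under the middle of the front edge of the bottom board. Own y points into the shelf, -y out of it, x along the edge. Bottom board: underside 75 mm, top 83 mm above the table, front posts 14 mm square at x +-120 mm. The second board, at 235 mm, begins 100 mm further back.
- bin: Fixed white plastic bin, a trough 172 by 98 mm, origin mid-underside. Closed at its -x end by a 50 mm high wall that leans outward by 26 degrees (inner face at x = -82 mm at its foot), open at its +x end (x = +86 mm, no sill); side walls 40 mm high, 90 mm apart inside, narrowing between x -42 and -60 mm to 76 mm at the closed end; floor 3 mm thick. The balls lie in its closed half.
- ball_a_center (a point): Centre of the pink bath ball, 34 mm in diameter, 30 g, loose in the bin. It rolls.
- ball_b_center (a point): Centre of the yellow bath ball, same size.
- ball_c_center (a point): Centre of the purple bath ball, same size.
- ball_a: The pink bath ball (origin on its surface, turns with it; use its centre point).
- ball_b: The yellow bath ball (same).
- ball_c: The purple bath ball (same).
- ledge: Fixed dark grey aluminium soap ledge on the table, an oval about 194 mm (its x) by 140 mm (its y), origin at the middle of its underside, 6 mm thick floor, with an upright retaining lip 50 mm high and 4 mm thick all round. The leaf dish stands inside.
- dish: Loose green ceramic leaf-shaped soap dish, 400 g, 175 mm long (its x) by 125 mm wide (its y), origin at the middle of its underside; floor 5 mm thick, rim 36 mm high. Stands on the ledge's floor behind the lip, its x along the ledge's x.
- dish_in (a point): Middle of the dish's inner floor, 5 mm above the dish's origin.
- comb: Bystander: black plastic comb, 150 mm long, 5 mm thick, lying flat.
- nailbrush: Bystander: wooden nailbrush, 90 by 40 mm, 30 mm tall.
- tumbler: Bystander: blue ceramic tumbler, 72 mm wide, 100 mm tall.
- pumice: Bystander: grey pumice stone, 100 by 50 mm, 35 mm tall.
There are look-alikes about, which are no part of the job. Leave any green look-alike of the ball_c alone.

How it is judged:
By the outcome, as a careful person would: the job done as asked, in the order asked, and still so for the second after the job is handed in, with the robot touching nothing.
It also fails if it takes over 72 s, if anything falls off the work surface, if the arm or the gripper's body presses on something with over 40 N, if the wrist force passes 120 N, or if a joint passes its speed limit or range.

## Working session

There is one attempt and no reset: what is moved stays moved. The work goes in short steps, Python scripts to look and compute and a shell command to move; the robot and the scene stay as the last step left them, time stands still between calls to the robot, and variables do not carry over. Pictures are saved under pics/ and viewed, at most 10 in all, crops included, and the job is handed in when it is done.

```bash
mkdir -p pics
cat > h.py <<'E'
import numpy as np,cv2
from scipy.spatial.transform import Rotation as R
from workcell import ctrl
def KD(p):
    f=210/np.tan(np.radians(p['vfov'])/2)
    return np.array([[f,0,p['cx']],[0,f,p['cy']],[0,0,1.]]),np.array(p['distortion'],float)
def pose(name):
    p=ctrl.camera_params(name)
    if name=='wrist':
        o=ctrl.get_obs();T=np.array(p['tool_from_camera']);Rt=R.from_rotvec(o['orientation']).as_matrix()
        return p,Rt@T[:3,3]+np.array(o['ee_pos']),Rt@T[:3,:3]
    a=np.array(p['attitude'],float)
    Rm=a if a.shape==(3,3) else (R.from_rotvec(a).as_matrix() if a.size==3 else R.from_quat(a).as_matrix())
    return p,np.array(p['eye'],float),Rm
def ray(name,pts,z,ps=None):
    p,e,Rm=ps or pose(name);K,D=KD(p)
    u=cv2.undistortPoints(np.array(pts,float).reshape(-1,1,2),K,D).reshape(-1,2)
    d=np.c_[u[:,0],-u[:,1],-np.ones(len(u))]@Rm.T
    z=np.broadcast_to(z,len(u))
    return e+d*((z-e[2])/d[:,2])[:,None]
def proj(name,P,ps=None):
    p,e,Rm=ps or pose(name);K,D=KD(p)
    c=(np.array(P,float).reshape(-1,3)-e)@Rm
    return cv2.projectPoints(c*[1,-1,-1],np.zeros(3),np.zeros(3),K,D)[0].reshape(-1,2)
def tool(P,Rw):  # world target TCP pos & matrix -> row numbers
    o=ctrl.get_obs();R0=R.from_rotvec(o['orientation'])
    return np.round(np.r_[R0.inv().apply(np.array(P)-o['ee_pos'])/150,(R0.inv()*Rw).as_rotvec()/(np.pi/4)],3)
E
python3 - <<'E'
from h import *
for n in('scene','top','wrist'):
    print(n,ctrl.camera_params(n))
    cv2.imwrite(f'pics/{n}0.png',cv2.cvtColor(ctrl.get_image(n),cv2.COLOR_RGB2BGR))
print(ctrl.get_obs())
a=[cv2.imread(f'pics/{n}0.png') for n in('scene','top')]
cv2.imwrite('pics/t.png',cv2.resize(a[1],(784,588)))
E
```

```text
scene {'vfov': 47.818244102944384, 'cx': 277.36415797963457, 'cy': 207.09231225756557, 'distortion': array([-0.16483095,  0.        ,  0.        ,  0.        ,  0.        ]), 'eye': array([1345.15597142,  133.99671061, 1218.72163539]), 'attitude': array([0.44462228, 0.53491615, 1.7391792 ])}
top {'vfov': 56.371024272612004, 'cx': 281.6353562035749, 'cy': 207.69368953877847, 'distortion': array([0.03960444, 0.        , 0.        , 0.        , 0.        ]), 'eye': array([502.96455958, -14.42975228, 952.97260619]), 'attitude': array([ 0.01939834, -0.05118495, -1.57651117])}
wrist {'vfov': 62.98977386431064, 'cx': 275.7126528161774, 'cy': 207.14754785645704, 'distortion': array([-0.05632485,  0.        ,  0.        ,  0.        ,  0.        ]), 'tool_from_camera': array([[ 8.89339428e-04,  9.53652641e-01,  3.00908375e-01,
         8.29296297e+01],
       [ 9.99999539e-01, -7.38930295e-04, -6.13662516e-04,
         1.95336287e-01],
       [-3.62870564e-04,  3.00908782e-01, -9.53652858e-01,
        -1.96765933e+02],
       [ 0.00000000e+00,  0.00000000e+00,  0.00000000e+00,
         1.00000000e+00]])}
{'t': 0.15, 'qpos': array([ 1.11797181e+00,  4.23692511e-01,  1.63047449e+00,  6.06650058e-06,
        1.08860747e+00, -1.89633353e-02]), 'qvel': array([ 1.94507986e-03, -2.21857645e-03, -3.67364604e-03, -1.58527658e-04,
        2.02277281e-05, -5.05361616e-04]), 'joint_torque': array([-2.06788727e-04, -5.44988859e+01, -2.73920166e+01,  6.43784925e-02,
        2.04911112e-02, -1.10739491e-04]), 'ee_pos': array([262.48886387, 566.70109188, 187.07901004]), 'orientation': array([-6.76118578e-01, -3.06768588e+00,  1.80283458e-03]), 'ft_force': array([ 0.13965622,  0.41777236, -0.60765045]), 'moment': array([-0.00825847,  0.02045837, -0.03732951]), 'grasp_force': 0.0, 'width': 87.84241812506022}
```

View pics/t.png

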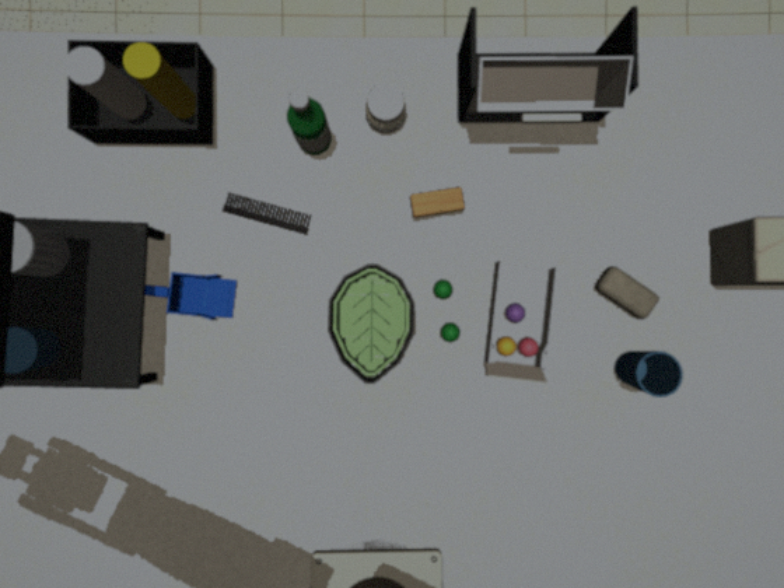

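View pics/scene0.png

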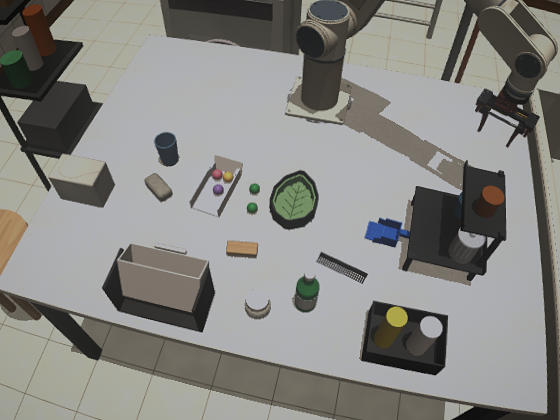

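The top view shows the scoop at (202,296), with its mouth to the right and its handle under the shelf edge. The bin is at (520,320), open upward in the picture, with purple (515,312), yellow (507,346) and pink (528,347) balls in it. The dish is at (372,322). The two green balls at (443,289) and (450,332) are look-alikes outside the bin; I'll leave them. The ones meant are the purple, yellow and pink balls inside the bin. Next is an enlarged crop to confirm.

Run:
```python
from h import *
a=cv2.imread('pics/top0.png')
def c(x,y,w,h,s):
    b=cv2.resize(a[y:y+h,x:x+w],None,fx=s,fy=s,interpolation=cv2.INTER_CUBIC)
    for i in range(0,w,10):cv2.line(b,(i*s,0),(i*s,6 if i%50 else 14),(0,0,255),1)
    for i in range(0,h,10):cv2.line(b,(0,i*s),(6,i*s),(0,0,255),1)
    return b
out=np.zeros((600,800,3),np.uint8)
b=c(90,150,90,50+50,4);out[:400,:360]=b
b=c(340,180,60,100,6);out[:600,370:730]=b
b=c(230,180,70,50,4);#out[405:605-5,0:280]=b[:195]
cv2.imwrite('pics/c1.png',out)
b=c(225,180,80,100,5);cv2.imwrite('pics/c2.png',b)
# dish centroid via colour
hsv=cv2.cvtColor(a,cv2.COLOR_BGR2HSV)
def blob(lo,hi,x0,x1,y0,y1):
    m=cv2.inRange(hsv,lo,hi);mm=np.zeros_like(m);mm[y0:y1,x0:x1]=m[y0:y1,x0:x1]
    n,l,s,ce=cv2.connectedComponentsWithStats(mm);i=1+np.argmax(s[1:,4]);return ce[i],s[i],cv2.minAreaRect(np.argwhere(l==i)[:,::-1].astype(np.float32))
for k,v in dict(dish=((40,40,60),(75,255,255),230,300,180,280),scoop=((100,120,60),(130,255,255),100,175,180,240),pink=((165,80,80),(179,255,255),340,400,180,280),pink2=((0,80,80),(8,255,255),340,400,180,280),yel=((18,80,80),(32,255,255),340,400,180,280),pur=((130,50,50),(160,255,255),340,400,180,280)).items():
    try:
        r=blob(*v);print(k,r, ray('top',[r[0]],{'dish':38,'scoop':20}.get(k,20)))
    except Exception as e: print(k,e)
```

```text
dish (array([264.93397695, 228.46714419]), array([ 237,  191,   56,   78, 3211], dtype=int32), ((264.7500305175781, 227.75), (64.34671783447266, 65.05381774902344), 45.0)) [[495.79777595   6.16149216  38.        ]]
scoop (array([143.08108108, 210.82829889]), array([ 104,  195,   65,   33, 1258], dtype=int32), ((135.4461669921875, 209.9307861328125), (62.88561248779297, 30.26447296142578), 7.125016689300537)) [[539.2728523  292.89643021  20.        ]]
pink (array([377.09090909, 247.48484848]), array([371, 241,  14,  13, 132], dtype=int32), ((376.88458251953125, 247.57688903808594), (13.035454750061035, 11.926054000854492), 56.3099365234375)) [[ 448.84430469 -259.84227362   20.        ]]
pink2 (array([371., 244.]), array([371, 244,   1,   1,   1], dtype=int32), ((371.0, 244.0), (0.0, 0.0), 0.0)) [[ 457.18158277 -245.5039042    20.        ]]
yel (array([361.25517241, 246.88965517]), array([355, 241,  14,  13, 145], dtype=int32), ((361.5, 247.0), (12.0, 13.0), 90.0)) [[ 450.47453406 -222.18475347   20.        ]]
pur (array([367.6641791 , 223.05970149]), array([361, 217,  14,  13, 134], dtype=int32), ((367.5000305175781, 223.00003051757812), (12.020814895629883, 12.020814895629883), 45.0)) [[ 506.99028312 -238.43571019   20.        ]]
```

View pics/c1.png

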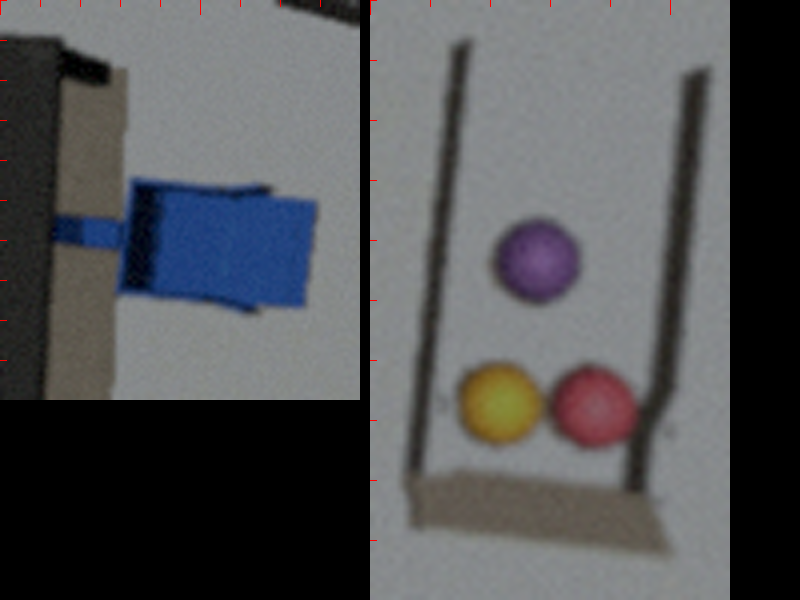

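The crop confirms the three targets inside the bin: purple, yellow and pink. It also gives the scoop's mouth corners and back-wall corners, and the bin's wall ends. Next I fit the poses.

```bash
cat >> h.py <<'E'
from scipy.optimize import least_squares
def W(p,P):
    c,s=np.cos(p[2]),np.sin(p[2]);P=np.array(P,float)
    return np.c_[p[0]+c*P[:,0]-s*P[:,1],p[1]+s*P[:,0]+c*P[:,1],P[:,2]]
def fit(name,P,px,p0,ps=None):
    ps=ps or pose(name)
    r=least_squares(lambda p:(proj(name,W(p,P),ps)-px).ravel(),p0,x_scale=[1,1,.01],loss='soft_l1')
    return r.x,(proj(name,W(r.x,P),ps)-px).round(1).tolist()
E
python3 - <<'E'
from h import *
s=np.array([(316,201),(305,306),(133,180),(122,292)])/4+[90,150]
print('scoop',fit('top',[(-48,-33,1),(-48,33,1),(48,-34,42),(48,34,42)],s,[539,290,1.5]))
b=(np.array([(453,44),(470,40),(684,74),(710,68),(415,527),(670,553)])-[370,0])/6+[340,180]
print('bin',fit('top',[(86,49,0),(86,49,40),(86,-45,3),(86,-45,40),(-105,49,50),(-105,-49,50)],b,[490,-240,0]))
sh=np.array([(60,38),(45,400)])/4+[90,150]
print('shelf edge',ray('top',sh,83),'post',ray('top',[np.array([62,50])/4+[90,150]],75))
print(ray('top',[(377.1,247.5),(361.2,246.9),(367.7,223)],20))
E
```

```text
scoop (array([538.29066365, 287.13108853,   1.47200334]), [[0.7, -0.5], [0.6, 0.5], [-0.3, -0.8], [-0.9, 0.7]])
bin (array([ 5.02267230e+02, -2.46561758e+02, -1.38501148e-01]), [[-0.4, 0.2], [0.3, -0.8], [-0.4, 0.1], [0.1, -0.2], [0.2, -0.2], [0.1, 1.1]])
shelf edge [[650.12981821 355.1636361   83.        ]
 [452.17623905 360.51278831  83.        ]] post [[644.80023319 357.41830846  75.        ]]
[[ 448.80831326 -259.86320257   20.        ]
 [ 450.45083411 -222.05300682   20.        ]
 [ 507.13206157 -238.52365269   20.        ]]
```

View pics/c2.png

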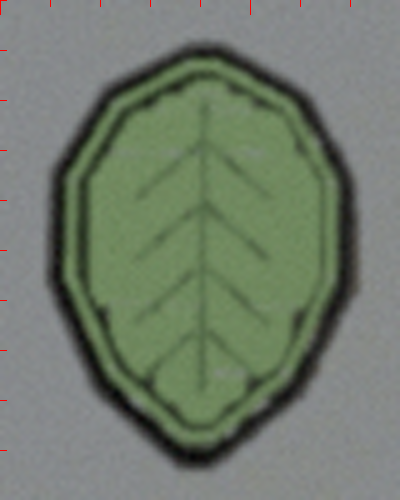

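The dish and ledge are at about (496, 6), with the long axis along world x. The scoop's yaw is 84° and the bin's is -8°. I'll plan the approach to the pan.

```bash
cat >> h.py <<'E'
def ori(yaw,pitch=0): # tool x = scoop x (yaw), pitch>0 mouth down; radians
    return R.from_euler('z',yaw)*R.from_matrix([[1,0,0],[0,-1,0],[0,0,-1]])*R.from_rotvec([0,pitch,0])
def plan(legs):  # legs: (P,Rot) absolute; prints each relative to the one before
    o=ctrl.get_obs();p=np.array(o['ee_pos']);r=R.from_rotvec(o['orientation'])
    for P,q in legs:
        d=r.inv().apply(np.array(P)-p)
        print(np.round(np.r_[d/150,(r.inv()*q).as_rotvec()/(np.pi/4)],3).tolist(), 'rows>=',int(np.ceil(max(np.linalg.norm(d)/62.5,np.degrees((r.inv()*q).magnitude())/10.7))))
        p=np.array(P);r=q
def scoop(O,yaw,pitch=0,g=(95,0,17)): # TCP pose for scoop origin O
    S=R.from_euler('z',yaw)*R.from_rotvec([0,-pitch,0])
    return np.array(O)+S.apply(g),ori(yaw,pitch)
E
python3 - <<'E'
from h import *
q=ori(1.472);o=ctrl.get_obs();r0=R.from_rotvec(o['orientation'])
plan([((275,440,187),r0),((310,330,185),q),((430,310,170),q),((540,305,140),q),((540,305,8),q)])
E
```

```text
[-0.431, -0.731, 0.001, 0.0, 0.0, 0.0] rows>= 3
[-0.52, -0.567, 0.014, -0.001, 0.001, 1.573] rows>= 7
[-0.054, 0.809, 0.1, 0.0, 0.0, 0.0] rows>= 2
[0.039, 0.733, 0.2, 0.0, 0.0, 0.0] rows>= 2
[0.0, 0.0, 0.88, 0.0, 0.0, 0.0] rows>= 3
```

```bash
python3 -m inch '[[-0.43,-0.73,0,0,0,0.787,-1],[-0.43,-0.73,0,0,0,0.787,-1],[-0.43,-0.73,0,0,0,0.787,-1],[-0.43,-0.73,0,0,0,0.787,-1],[-0.43,-0.73,0,0,0,0.787,-1]]' >/dev/null
python3 - <<'E'
from h import *
q=ori(1.472)
plan([((310,330,185),q),((430,310,170),q),((540,305,140),q),((540,305,8),q)]);print(ctrl.get_obs()['ee_pos'])
E
```

```text
[-0.754, -0.164, 0.018, -0.0, 0.0, 0.787] rows>= 4
[-0.054, 0.809, 0.1, 0.0, 0.0, 0.0] rows>= 2
[0.039, 0.733, 0.2, 0.0, 0.0, 0.0] rows>= 2
[0.0, 0.0, 0.88, 0.0, 0.0, 0.0] rows>= 3
[275.19053351 440.426879   187.67910852]
```

```bash
python3 -m inch '[[-0.754,-0.164,0.018,0,0,0.787,-1],[-0.754,-0.164,0.018,0,0,0.787,-1],[-0.754,-0.164,0.018,0,0,0.787,-1],[-0.754,-0.164,0.018,0,0,0.787,-1],[-0.754,-0.164,0.018,0,0,0.787,-1]]' >/dev/null
python3 -m inch '[[-0.054,0.809,0.1,0,0,0,-1],[-0.054,0.809,0.1,0,0,0,-1],[-0.054,0.809,0.1,0,0,0,-1]]' >/dev/null
python3 -m inch '[[0.039,0.733,0.2,0,0,0,-1],[0.039,0.733,0.2,0,0,0,-1],[0.039,0.733,0.2,0,0,0,-1]]'
python3 - <<'E'
from h import *
ps=pose('wrist');cv2.imwrite('pics/w1.png',cv2.cvtColor(ctrl.get_image('wrist'),cv2.COLOR_RGB2BGR))
plan([((540,305,8),ori(1.472))])
print(proj('wrist',W([538.3,287.1,1.472],[(-48,-33,1),(-48,33,1),(48,-34,42),(48,34,42)]),ps))
E
```

```text
t: 2.15
ee_pos: [541.0, 304.9, 138.4]
orientation: [-2.328, -2.109, 0.002]
ft_force: [-0.8, 1.5, 0.1]
width: 87.5
grasp_force: 0.0
[0.002, 0.006, 0.872, -0.003, 0.001, 0.0] rows>= 3
[[305.66313791 246.47693347]
 [243.51978377 246.40794168]
 [313.72973176 163.82684254]
 [235.00178505 163.76168179]]
```

View pics/w1.png

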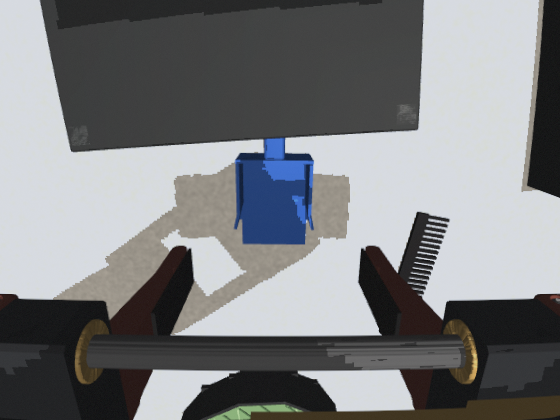

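The wrist view shows the pan between rows 155 and 244, centred at column 274. That matches the fit, about 3 mm nearer the shelf. Descending and gripping the pan.

```bash
python3 -m inch '[[0.02,0.006,0.4,-0.003,0.001,0,-1],[0.02,0.006,0.87,-0.003,0.001,0,-1],[0.02,0.006,0.87,-0.003,0.001,0,-1],[0.02,0.006,0.87,0,0,0,-1],[0.02,0.006,0.87,0,0,0,0.9],[0.02,0.006,0.87,0,0,0,0.9],[0.02,0.006,0.87,0,0,0,0.9],[0.02,0.006,0.87,0,0,0,0.9]]'
python3 -m inch '[[0,0,0,0,0,0,0.9],[0,0,0,0,0,0,0.9],[0,0,-0.02,0,0,0,0.9]]'
```

```text
t: 3.2
ee_pos: [541.3, 308.0, 10.0]
orientation: [2.329, 2.108, 0.001]
ft_force: [-0.4, 0.0, 0.1]
width: 51.1
grasp_force: 0.0
t: 3.58
ee_pos: [540.8, 307.8, 12.3]
orientation: [-2.329, -2.108, 0.001]
ft_force: [-0.2, -0.4, 0.2]
width: 20.9
grasp_force: 0.0
```

Run:
```python
from h import *
ps=pose('wrist');cv2.imwrite('pics/w2.png',cv2.cvtColor(ctrl.get_image('wrist'),cv2.COLOR_RGB2BGR))
o=ctrl.get_obs();print(o['width'],o['ee_pos'],proj('wrist',[o['ee_pos']],ps))
cv2.imwrite('pics/s2.png',cv2.cvtColor(ctrl.get_image('scene'),cv2.COLOR_RGB2BGR))
a=cv2.imread('pics/w2.png');b=cv2.imread('pics/s2.png')[170:300,330:500]
b=cv2.resize(b,(549,420),interpolation=cv2.INTER_CUBIC)
cv2.imwrite('pics/v2.png',cv2.resize(np.hstack([a,b]),(800,303)))
```

```text
17.250555033977616 [541.11477274 308.03023793  12.80310314] [[275.70956307 239.71127781]]
```

View pics/v2.png

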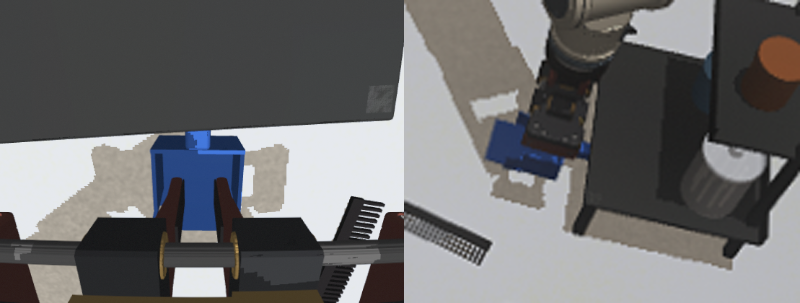

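Run:
```python
from h import *
ps=pose('wrist')
px=np.array([(151,137),(243,136)])*1.4
print(ps[1]);print(ray('wrist',px,[42,42],ps),ray('wrist',np.array([(153,228),(243,222)])*1.4,28,ps))
print(proj('wrist',W([538.3,287.1,1.472],[(48,-34,42),(48,34,42),(-20,-38,28),(-20,38,28),(-48,33,1)]),ps))
a=cv2.imread('pics/w2.png');cv2.imwrite('pics/v3.png',cv2.resize(a[160:420,150:410],None,fx=2.2,fy=2.2,interpolation=cv2.INTER_CUBIC))
```

```text
[549.59423257 390.85871211 209.5289515 ]
[[512.88252781 349.655137    42.        ]
 [577.81759662 343.98083882  42.        ]] [[498.63606048 264.72746244  28.        ]
 [577.16992341 263.12747145  28.        ]]
[[339.38060473 213.83201951]
 [207.77176514 213.78414785]
 [335.29897352 310.80017447]
 [212.42311419 310.75381133]
 [228.19826219 322.11278189]]
```

View pics/v3.png

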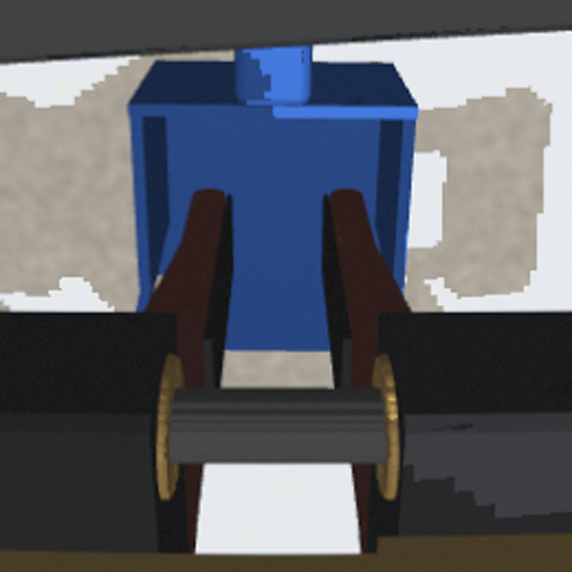

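The fingers ended up inside the pan without touching its walls. I'll go up, open, come down again fully, check, and only then close.

```bash
python3 -m inch '[[0,0,-0.3,0,0,0,0.9],[0,0,-0.5,0,0,0,0.9],[0,0,-0.5,0,0,0,-1],[0,0,-0.5,0,0,0,-1],[0,0,-0.5,0,0,0,-1],[0,0,-0.5,0,0,0,-1],[0,0,-0.5,0,0,0,-1],[0,0,-0.5,0,0,0,-1]]'
python3 -m inch '[[0,0,0,0,0,0,-1],[0,0,0,0,0,0,-1]]'
python3 -m inch '[[0,0,0.1,0,0,0,-1],[0,0,0.2,0,0,0,-1],[0,0,0.3,0,0,0,-1],[0,0,0.4,0,0,0,-1],[0,0,0.52,0,0,0,-1],[0,0,0.52,0,0,0,-1],[0,0,0.52,0,0,0,-1]]'
```

```text
t: 4.68
ee_pos: [541.0, 307.9, 87.2]
orientation: [-2.329, -2.108, 0.0]
ft_force: [-0.4, -0.6, -0.4]
width: 60.7
grasp_force: 0.0
t: 4.92
ee_pos: [541.1, 308.0, 87.5]
orientation: [2.329, 2.109, 0.0]
ft_force: [0.2, -0.4, -0.7]
width: 81.1
grasp_force: 0.0
t: 5.8
ee_pos: [541.2, 308.1, 9.5]
orientation: [2.329, 2.108, 0.0]
ft_force: [0.1, 1.5, -0.3]
width: 88.2
grasp_force: 0.0
```

```bash
python3 -m inch '[[0,0,0,0,0,0,0.3],[0,0,0,0,0,0,0.3],[0,0,0,0,0,0,0.3],[0,0,0,0,0,0,0.3]]'
python3 - <<'E'
from h import *
a=ctrl.get_image('wrist')[...,::-1];cv2.imwrite('pics/v4.png',cv2.resize(a[160:420,150:410],None,fx=2.2,fy=2.2))
E
```

```text
t: 6.3
ee_pos: [541.1, 308.0, 9.7]
orientation: [2.329, 2.109, 0.0]
ft_force: [-0.0, -1.2, 0.1]
width: 51.0
grasp_force: 0.0
```

View pics/v4.png

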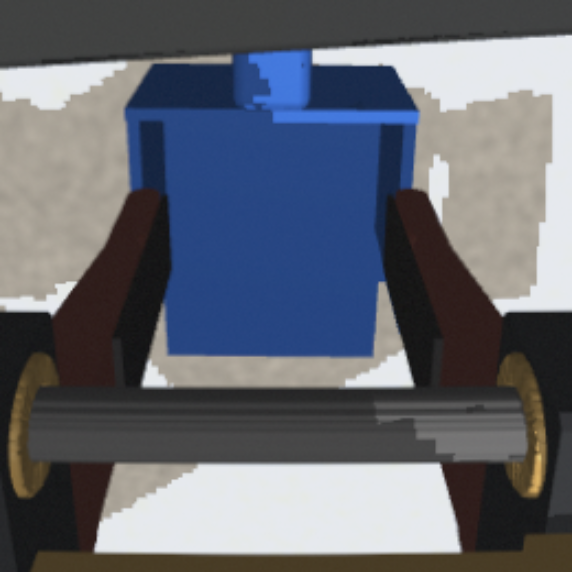

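The view shows the fingertips over the side walls at rows 190 and below, but no grip force. I'll see how the fingers behave when they close further.

```bash
cat > bl.py <<'E'
from h import *
def bl():
    a=ctrl.get_image('wrist');h=cv2.cvtColor(a,cv2.COLOR_RGB2HSV);m=cv2.inRange(h,(100,120,50),(130,255,255))
    n,l,s,c=cv2.connectedComponentsWithStats(m);i=1+np.argmax(s[1:,4]);return s[i].tolist(),c[i].round(1).tolist()
if __name__=='__main__':
    print(bl());o=ctrl.get_obs();print(o['width'],o['grasp_force'],o['ft_force'].round(1))
E
python3 bl.py
python3 -m inch '[[0,0,0,0,0,0,-1],[0,0,0,0,0,0,-1],[0,0,0,0,0,0,-1],[0,0,0,0,0,0,-1],[0,0,0,0,0,0,-1],[0,0,0,0,0,0,-1]]'
python3 bl.py
python3 -m inch '[[0,0,0,0,0,0,0.3],[0,0,0,0,0,0,0.3]]'
python3 bl.py
python3 -m inch '[[0,0,0,0,0,0,0.3],[0,0,0,0,0,0,0.3],[-0.1,0,0,0,0,0,0.3],[-0.1,0,0,0,0,0,0.3]]'
python3 bl.py
```

```text
([207, 182, 134, 140, 14346], [273.8, 249.4])
43.175657255160914 0.0 [ 0.4  1.2 -0.2]
t: 7.15
ee_pos: [541.0, 308.0, 9.5]
orientation: [2.329, 2.109, 0.0]
ft_force: [0.1, 1.0, -0.1]
width: 87.8
grasp_force: 0.0
([207, 182, 134, 140, 16039], [273.1, 251.7])
87.9717732877231 0.0 [ 0.  -0.5  0.7]
t: 7.45
ee_pos: [541.0, 307.9, 9.5]
orientation: [2.329, 2.109, -0.0]
ft_force: [0.1, 0.2, 0.0]
width: 71.0
grasp_force: 0.0
([207, 182, 134, 140, 16038], [273.1, 251.7])
67.30094382793631 0.0 [-0.1 -0.5  0.1]
t: 8.0
ee_pos: [539.0, 291.6, 9.3]
orientation: [-2.33, -2.107, 0.002]
ft_force: [-0.8, 0.0, 1.0]
width: 31.3
grasp_force: 0.0
([205, 138, 138, 164, 15755], [273.4, 218.6])
30.690499821441577 0.0 [-0.5 -0.2  0.2]
```

```bash
python3 -m inch '[[0,0,0.02,0,0,0,0.3],[0,0,0.03,0,0,0,0.3]]'|grep -E 'pos|force'
python3 -m inch '[[0,0,0.01,0,0,0,0.3],[0,0,0.02,0,0,0,0.3],[0,0,0.02,0,0,0,0.3]]'|grep -E 'pos|force'
python3 bl.py
```

```text
ee_pos: [539.5, 293.1, 4.8]
ft_force: [-0.5, -0.7, -0.2]
grasp_force: 0.0
ee_pos: [539.4, 293.0, 1.8]
ft_force: [0.4, 1.0, 0.0]
grasp_force: 0.0
([202, 145, 144, 165, 16242], [272.8, 224.4])
30.548382433410712 0.0 [-0.  -1.4  0.6]
```

```bash
for i in 1; do
python3 -m inch '[[0,0,0.02,0,0,0,0.3],[0,0,0.04,0,0,0,0.3],[0,0,0.04,0,0,0,0.3]]'|grep -E 'pos|ft'
python3 -m inch '[[0,0,0.02,0,0,0,0.3],[0,0,0.04,0,0,0,0.3],[0,0,0.04,0,0,0,0.3]]'|grep -E 'pos|ft'
python3 -m inch '[[0,0,0.02,0,0,0,0.3],[0,0,0.04,0,0,0,0.3],[0,0,0.04,0,0,0,0.3]]'|grep -E 'pos|ft'
done; python3 bl.py
```

```text
ee_pos: [539.3, 292.9, -4.4]
ft_force: [-0.4, -0.1, 0.3]
ee_pos: [539.3, 292.9, -10.4]
ft_force: [-0.1, 0.0, 1.3]
ee_pos: [539.3, 292.9, -16.4]
ft_force: [-0.4, 0.1, 0.3]
([193, 152, 161, 175, 18490], [272.7, 233.9])
30.76469265250573 0.0 [ 0.5  0.  -0.2]
```

The reported TCP seems to lie about 35 mm beyond the real fingertips, which fits the image scale of the fingers. I'll touch the pan floor gently to calibrate this.

```bash
python3 -m inch '[[0,0,0.02,0,0,0,0.3],[0,0,0.04,0,0,0,0.3],[0,0,0.04,0,0,0,0.3]]'|grep -E 'pos|ft'
python3 -m inch '[[0,0,0.02,0,0,0,0.3],[0,0,0.03,0,0,0,0.3],[0,0,0.03,0,0,0,0.3]]'|grep -E 'pos|ft'
python3 -m inch '[[0,0,0.01,0,0,0,0.3],[0,0,0.02,0,0,0,0.3]]'|grep -E 'pos|ft'
python3 -m inch '[[0,0,0.01,0,0,0,0.3],[0,0,0.015,0,0,0,0.3]]'|grep -E 'pos|ft'
```

```text
ee_pos: [539.3, 293.0, -22.4]
ft_force: [-0.2, 0.6, 0.5]
ee_pos: [539.4, 293.0, -26.7]
ft_force: [0.0, -0.2, -0.1]
ee_pos: [539.6, 293.1, -29.6]
ft_force: [-0.3, -0.0, -0.2]
ee_pos: [539.5, 293.0, -31.6]
ft_force: [-1.7, -1.4, 7.9]
```

```bash
python3 -m inch '[[0,0,-0.2,0,0,0,0.3],[0,0,-0.4,0,0,0,0.3],[0,0,-0.4,0,0,0,-1],[0.1,0,-0.4,0,0,0,-1],[0.1,0,-0.4,0,0,0,-1],[0.1,0,-0.4,0,0,0,-1],[0.1,0,-0.4,0,0,0,-1],[0.1,0,-0.4,0,0,0,-1],[0.1,0,-0.4,0,0,0,-1],[0.1,0,-0.4,0,0,0,-1]]'|grep -E 'pos|ft|wid'
python3 -m inch '[[0,0,0.1,0,0,0,-1],[0,0,0.2,0,0,0,-1],[0,0,0.3,0,0,0,-1],[0,0,0.355,0,0,0,-1],[0,0,0.355,0,0,0,-1]]'|grep -E 'pos|ft|wid'
python3 -m inch '[[0,0,0,0,0,0,0.5],[0,0,0,0,0,0,0.5],[0,0,0,0,0,0,0.5],[0,0,0,0,0,0,0.5],[0,0,0,0,0,0,0.5]]'
```

```text
ee_pos: [541.1, 307.9, 28.3]
ft_force: [0.6, -0.9, 0.2]
width: 87.8
ee_pos: [540.4, 307.6, -26.1]
ft_force: [0.4, 0.4, 0.4]
width: 87.9
t: 13.65
ee_pos: [541.3, 308.1, -24.5]
orientation: [2.329, 2.108, 0.001]
ft_force: [-0.6, 0.1, 5.5]
width: 68.0
grasp_force: 30.0
```

Gripped: 68 mm wide, 30 N. Now I pull it out, set it down and let go.

```bash
python3 -m inch '[[-0.05,0,-0.02,0,0,0,0.5],[-0.3,0,-0.02,0,0,0,0.5],[-0.6,0,-0.02,0,0,0,0.5],[-0.9,0,-0.02,0,0,0,0.5],[-0.9,0,-0.02,0,0,0,0.5],[-0.9,0,-0.005,0,0,0,0.5],[-0.9,0,0.002,0,0,0,0.5]]'|grep -E 'pos|ft|wid'
python3 -m inch '[[0,0,0,0,0,0,0.5],[0,0,0,0,0,0,-1],[0,0,0,0,0,0,-1],[0,0,0,0,0,0,-1],[0,0,0,0,0,0,-1],[0,0,0,0,0,0,-1]]'|grep -E 't:|pos|ft|wid'
python3 -m inch '[[0,0,-0.3,0,0,0,-1],[0,0,-0.7,0,0,0,-1],[0,0,-0.7,0,0,0,-1],[0,0,-0.7,0,0,0,-1]]'|grep -E 't:|pos|ft|wid'
python3 - <<'E'
from h import *
ps=pose('wrist');a=ctrl.get_image('wrist')[...,::-1];cv2.imwrite('pics/w5.png',a)
print(ps[1])
for z,n in((1,'m'),(42,'b')):
    print(n,proj('wrist',W([525,151,1.472],[(-48,-33,1),(-48,33,1),(48,-34,42),(48,34,42),(134,-9,45),(134,9,45)]),ps).round(1).tolist());break
h=cv2.cvtColor(a,cv2.COLOR_BGR2HSV);m=cv2.inRange(h,(100,120,50),(130,255,255))
n,l,s,c=cv2.connectedComponentsWithStats(m);i=1+np.argmax(s[1:,4]);m=l==i
for r in range(s[i][1],s[i][1]+s[i][3],4):
    x=np.where(m[r])[0]
    if len(x):print(r,x.min(),x.max(),end=' | ')
E
```

```text
ee_pos: [528.1, 174.0, -24.5]
ft_force: [-3.1, -8.8, 20.9]
width: 68.0
t: 15.28
ee_pos: [527.6, 173.7, -25.4]
ft_force: [0.8, -0.7, 0.0]
width: 88.1
t: 15.78
ee_pos: [527.3, 173.5, 79.5]
ft_force: [-0.2, 0.4, -0.7]
width: 87.6
[535.78918267 256.28490784 276.21151299]
m [[311.8, 278.0], [238.7, 277.9], [323.5, 185.5], [226.8, 185.4], [289.5, 53.2], [260.8, 53.2]]
45 268 286 | 49 264 290 | 53 264 290 | 57 264 290 | 61 264 290 | 65 264 290 | 69 264 290 | 73 264 290 | 77 264 290 | 81 264 289 | 85 264 289 | 89 264 289 | 93 264 289 | 97 264 289 | 101 264 289 | 105 264 289 | 109 264 289 | 113 264 289 | 117 264 289 | 121 264 289 | 125 264 289 | 129 264 289 | 133 264 289 | 137 264 289 | 141 264 289 | 145 265 289 | 149 265 289 | 153 265 289 | 157 265 289 | 161 265 289 | 165 265 289 | 169 235 319 | 173 232 321 | 177 230 324 | 181 229 324 | 185 230 324 | 189 230 324 | 193 230 324 | 197 230 323 | 201 231 323 | 205 231 323 | 209 231 323 | 213 231 323 | 217 231 322 | 221 232 322 | 225 232 322 | 229 232 322 | 233 232 322 | 237 232 322 | 241 232 322 | 245 232 322 | 249 231 322 | 253 231 323 | 257 230 324 | 261 240 313 | 265 241 313 | 269 241 313 |
```

The scoop is out, lying flat and released. Next is the handle.

```bash
python3 -m inch '[[0.25,0,0,0,0,0,-0.1],[0.515,0,0,0,0,0,-0.1],[0.515,0,0.2,0,0,0,-0.1],[0.515,0,0.4,0,0,0,-0.1],[0.515,0,0.643,0,0,0,-0.1],[0.515,0,0.643,0,0,0,-0.1],[0.515,0,0.643,0,0,0,-0.1]]'|grep -E 'pos|ft|wid'
python3 -m inch '[[0,0,0,0,0,0,0.9],[0,0,0,0,0,0,0.9],[0,0,0,0,0,0,0.9],[0,0,0,0,0,0,0.9],[0,0,0,0,0,0,0.9],[0,0,0,0,0,0,0.9]]'
python3 - <<'E'
from h import *
g=(95,0,-17)
b=np.array([502.3,-246.6]);yb=-.1385;u=np.array([np.cos(yb),np.sin(yb)])
def B(x,y,z):return [*(b+u*x+np.array([-u[1],u[0]])*y),z]
plan([scoop((525.5,155.5,95),1.472,0,g),scoop((600,140,95),.8,0,g),scoop((650,20,95),.3,0,g),scoop((650,-110,95),-.1385,0,g),scoop(B(150,0,95),-.1385,0,g),scoop(B(150,0,12),-.1385,0,g)])
for L in [scoop((600,140,95),.8,0,g),scoop((650,20,95),.3,0,g),scoop((650,-110,95),-.1385,0,g),scoop(B(150,0,95),-.1385,0,g)]:print(L[0].round())
E
```

```text
ee_pos: [535.1, 250.4, -17.0]
ft_force: [-0.8, 0.3, -0.5]
width: 48.6
t: 17.45
ee_pos: [535.7, 250.8, -16.4]
orientation: [2.329, 2.108, 0.001]
ft_force: [-0.6, 1.3, 4.5]
width: 17.8
grasp_force: 30.0
[-0.005, -0.005, -0.629, 0.001, -0.001, -0.0] rows>= 2
[-0.192, 0.899, 0.0, 0.0, 0.0, 0.856] rows>= 4
[-0.419, 1.1, 0.0, 0.0, 0.0, 0.637] rows>= 3
[-0.316, 1.097, 0.0, 0.0, 0.0, 0.558] rows>= 3
[0.15, 1.038, 0.0, 0.0, 0.0, 0.0] rows>= 3
[0.0, 0.0, 0.553, 0.0, 0.0, 0.0] rows>= 2
[666. 208.  78.]
[741.  48.  78.]
[ 744. -123.   78.]
[ 745. -280.   78.]
```

Run:
```python
from h import *
b=np.array([502.3,-246.6]);yb=-.1385;u=np.array([np.cos(yb),np.sin(yb)])
e=b+u*(80+95)
plan([((535.5,250.5,78),ori(1.472)),((590,175,78),ori(.9)),((660,70,78),ori(.35)),((680,-60,78),ori(-.1385)),((680,-180,78),ori(-.1385)),((*e,78),ori(-.1385))]);print(e)
```

```text
[-0.002, -0.001, -0.629, 0.001, -0.001, -0.0] rows>= 2
[-0.465, 0.411, 0.0, 0.0, 0.0, 0.728] rows>= 4
[-0.258, 0.801, 0.0, 0.0, 0.0, 0.7] rows>= 3
[-0.172, 0.86, 0.0, 0.0, 0.0, 0.622] rows>= 3
[0.11, 0.792, 0.0, 0.0, 0.0, 0.0] rows>= 2
[0.055, 0.603, 0.0, 0.0, 0.0, 0.0] rows>= 2
[ 675.62423444 -270.76008599]
```

```bash
python3 -m inch '[[0,0,-0.15,0,0,0,0.9],[0,0,-0.4,0,0,0,0.9],[0,0,-0.63,0,0,0,0.9],[0,0,-0.63,0,0,0,0.9]]' >/dev/null
python3 -m inch '[[-0.1,0.1,0,0,0,0.2,0.9],[-0.23,0.2,0,0,0,0.4,0.9],[-0.35,0.31,0,0,0,0.6,0.9],[-0.465,0.41,0,0,0,0.728,0.9],[-0.465,0.41,0,0,0,0.728,0.9]]' >/dev/null
python3 -m inch '[[-0.06,0.2,0,0,0,0.2,0.9],[-0.13,0.4,0,0,0,0.4,0.9],[-0.2,0.6,0,0,0,0.6,0.9],[-0.258,0.8,0,0,0,0.7,0.9],[-0.258,0.8,0,0,0,0.7,0.9]]' >/dev/null
python3 -m inch '[[-0.04,0.25,0,0,0,0.2,0.9],[-0.1,0.5,0,0,0,0.4,0.9],[-0.172,0.86,0,0,0,0.622,0.9],[-0.172,0.86,0,0,0,0.622,0.9]]' >/dev/null
python3 -m inch '[[0.05,0.35,0,0,0,0,0.9],[0.11,0.7,0,0,0,0,0.9],[0.14,1,0,0,0,0,0.9],[0.14,1,0,0,0,0,0.9]]'
python3 - <<'E'
from h import *
b=np.array([502.3,-246.6]);yb=-.1385;u=np.array([np.cos(yb),np.sin(yb)])
plan([((*(b+u*175),78),ori(yb)),((*(b+u*175),10),ori(yb))])
E
```

```text
t: 20.2
ee_pos: [678.8, -212.3, 76.9]
orientation: [-3.134, 0.217, 0.002]
ft_force: [0.1, 0.6, -0.7]
width: 17.6
grasp_force: 30.0
[0.033, 0.389, -0.007, -0.0, 0.001, 0.001] rows>= 1
[0.0, 0.0, 0.453, 0.0, 0.0, 0.0] rows>= 2
```

```bash
python3 -m inch '[[0.015,0.2,0,0,0,0,0.9],[0.033,0.389,0,0,0,0,0.9],[0.033,0.389,0,0,0,0,0.9],[0.033,0.389,0,0,0,0,0.9]]'|grep -E 'pos|wid'
python3 - <<'E'
from h import *
ps=pose('wrist');a=ctrl.get_image('wrist')[...,::-1].copy();cv2.imwrite('pics/w6.png',a)
o=ctrl.get_obs()
b=[502.3,-246.6,-.1385]
q=proj('wrist',W(b,[(86,45,40),(-42,45,40),(-42,-45,40),(86,-45,40),(-105,49,50),(-105,-49,50),(-82,38,3),(-82,-38,3),(86,45,3),(86,-45,3)]),ps)
print(q.round().tolist())
for p in q: cv2.drawMarker(a,tuple(int(v) for v in p),(0,0,255),cv2.MARKER_CROSS,8,1)
cv2.imwrite('pics/v6.png',cv2.resize(a[0:300,80:480],(800,600),interpolation=cv2.INTER_CUBIC))
E
```

```text
ee_pos: [676.3, -268.8, 77.4]
width: 17.6
[[223.0, 323.0], [230.0, 437.0], [325.0, 437.0], [334.0, 324.0], [228.0, 490.0], [327.0, 491.0], [242.0, 432.0], [313.0, 432.0], [229.0, 298.0], [327.0, 298.0]]
```

View pics/v6.png

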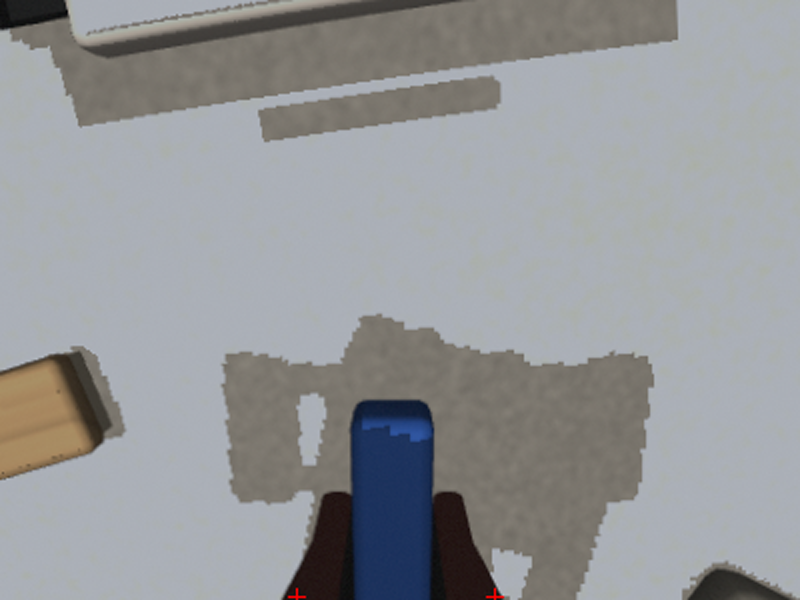

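That view shows only the handle side, not the bin. I'll lower the pan into the open end of the bin, clear of the purple ball, and find the side walls by touch.

```bash
python3 - <<'E'
from h import *
b=np.array([502.3,-246.6]);yb=-.1385;u=np.array([np.cos(yb),np.sin(yb)])
plan([((*(b+u*177),-9.5),ori(yb))])
E
python3 -m inch '[[0,0.015,0.2,0,0,0,0.9],[0,0.015,0.4,0,0,0,0.9],[0,0.015,0.5,0,0,0,0.9],[0,0.015,0.58,0,0,0,0.9],[0,0.015,0.58,0,0,0,0.9]]'|grep -E 't:|pos|ft'
python3 -m inch '[[0,0.015,0,0,0,0,0.9],[0,0.03,0,0,0,0,0.9],[0,0.03,0,0,0,0,0.9]]'|grep -E 'pos|ft'
python3 -m inch '[[0,0.01,0,0,0,0,0.9],[0,0.01,0,0,0,0,0.9]]'|grep -E 'pos|ft'
python3 -m inch '[[0,0.01,0,0,0,0,0.9],[0,0.01,0,0,0,0,0.9]]'|grep -E 'pos|ft'
```

```text
[0.01, 0.015, 0.58, -0.001, 0.001, 0.001] rows>= 2
t: 21.38
ee_pos: [676.0, -271.7, -9.8]
ft_force: [-0.2, -0.6, -0.3]
ee_pos: [676.1, -276.9, -8.4]
ft_force: [0.8, 1.2, 0.3]
ee_pos: [676.0, -277.7, -8.9]
ft_force: [2.8, 3.9, 0.4]
ee_pos: [676.1, -278.7, -8.9]
ft_force: [4.3, 6.2, 0.4]
```

```bash
python3 -m inch '[[0,-0.03,0,0,0,0,0.9],[0,-0.09,0,0,0,0,0.9],[0,-0.115,0,0,0,0,0.9],[0,-0.115,0,0,0,0,0.9]]'|grep -E 'pos|ft'
python3 -m inch '[[0,-0.01,0,0,0,0,0.9],[0,-0.01,0,0,0,0,0.9]]'|grep -E 'pos|ft'
python3 -m inch '[[0,-0.01,0,0,0,0,0.9],[0,-0.01,0,0,0,0,0.9]]'|grep -E 't:|pos|ft|ori'
```

```text
ee_pos: [677.2, -262.7, -9.3]
ft_force: [-0.5, -2.9, -0.1]
ee_pos: [677.7, -261.7, -9.1]
ft_force: [-1.0, -4.8, -0.8]
t: 23.25
ee_pos: [678.2, -260.6, -9.0]
orientation: [3.133, -0.216, 0.001]
ft_force: [-0.5, -5.9, -0.6]
```

The walls were touched on both sides, and the centre line is within 0.4 mm of the fit. Now I centre the scoop, lower it to the bin floor and advance.

Run:
```python
from h import *
b=np.array([502.3,-246.6]);yb=-.1385;u=np.array([np.cos(yb),np.sin(yb)]);v=np.array([-u[1],u[0]])
plan([((*(b+u*174+v*.3),-12.5),ori(yb)),((*(b+u*90+v*.3),-13.5),ori(yb))])
```

```text
[-0.014, 0.068, 0.024, 0.002, -0.001, 0.001] rows>= 1
[-0.56, -0.0, 0.007, 0.0, 0.0, 0.0] rows>= 2
```

```bash
python3 -m inch '[[-0.01,0.05,0,0,0,0,0.9],[-0.01,0.07,0,0,0,0,0.9],[-0.01,0.07,0.015,0,0,0,0.9],[-0.01,0.07,0.02,0,0,0,0.9]]'|grep -E 'pos|ft'
cat > p.py <<'E'
from h import *
import sys
b=np.array([502.3,-246.6]);yb=-.1385;u=np.array([np.cos(yb),np.sin(yb)]);v=np.array([-u[1],u[0]])
o=ctrl.get_obs();d=np.array(o['ee_pos'])[:2]-b;print('bin xy',(d@u).round(1),(d@v).round(1),'z',o['ee_pos'][2].round(1),'F',o['ft_force'].round(1))
x,z=map(float,sys.argv[1:3]);plan([((*(b+u*x+v*.3),z),ori(yb))])
E
python3 p.py 110 -14
```

```text
ee_pos: [674.8, -269.3, -12.7]
ft_force: [0.4, -0.5, -1.6]
bin xy 174.0 1.3 z -12.7 F [ 0.4 -0.5 -1.6]
[-0.426, 0.007, 0.009, -0.001, 0.001, -0.0] rows>= 2
```

```bash
python3 -m inch '[[-0.05,0.007,0.008,0,0,0,0.9],[-0.12,0.007,0.012,0,0,0,0.9],[-0.2,0.007,0.012,0,0,0,0.9],[-0.28,0.007,0.012,0,0,0,0.9],[-0.35,0.007,0.012,0,0,0,0.9],[-0.43,0.007,0.012,0,0,0,0.9],[-0.43,0.007,0.012,0,0,0,0.9]]'|grep -E 't:|pos|ft|wid'
python3 p.py 75 -14
```

```text
t: 24.62
ee_pos: [609.7, -261.9, -13.4]
ft_force: [1.3, -0.5, 7.4]
width: 17.8
bin xy 108.5 -0.3 z -13.4 F [ 1.3 -0.5  7.4]
[-0.223, -0.004, 0.004, 0.0, 0.0, -0.0] rows>= 1
```

```bash
python3 -m inch '[[-0.05,-0.004,-0.003,0,0,0,0.9],[-0.11,-0.004,-0.003,0,0,0,0.9],[-0.17,-0.004,-0.003,0,0,0,0.9],[-0.22,-0.004,-0.003,0,0,0,0.9]]'|grep -E 'ft|wid'
python3 p.py 66 -14
python3 -m inch '[[-0.03,0,0,0,0,0,0.9],[-0.05,0,0,0,0,0,0.9],[-0.05,0,0,0,0,0,0.9]]'|grep -E 'ft|wid'
python3 p.py 62 -14
```

```text
ft_force: [6.4, -0.2, 5.9]
width: 17.8
bin xy 76.7 0.4 z -13.1 F [ 6.4 -0.2  5.9]
[-0.071, 0.001, 0.006, 0.0, -0.002, -0.0] rows>= 1
ft_force: [3.7, -0.6, 6.3]
width: 17.9
bin xy 69.0 0.4 z -13.2 F [ 3.7 -0.6  6.3]
[-0.046, 0.001, 0.005, 0.0, -0.001, -0.0] rows>= 1
```

```bash
python3 -m inch '[[-0.02,0,0,0,0,0,0.9],[-0.03,0,0,0,0,0,0.9],[-0.03,0,0,0,0,0,0.9]]'|grep -E 'ft|wid'
python3 p.py 62 -14
python3 -m inch '[[-0.015,0,0,0,0,0,0.9],[-0.02,0,0,0,0,0,0.9],[-0.02,0,0,0,0,0,0.9]]'|grep -E 'ft|wid'
python3 p.py 62 -14
python3 - <<'E'
from h import *
a=ctrl.get_image('top')[...,::-1];s=ctrl.get_image('scene')[...,::-1]
cv2.imwrite('pics/top7.png',a);cv2.imwrite('pics/sc7.png',s)
for n,a,(x0,x1,y0,y1) in(('top',a,(330,410,170,290)),('scene',s,(190,260,140,230))):
    h=cv2.cvtColor(np.ascontiguousarray(a),cv2.COLOR_BGR2HSV)
    for k,lo,hi in(('pink',(165,80,60),(179,255,255)),('yel',(18,80,60),(32,255,255)),('pur',(130,50,40),(160,255,255))):
        m=cv2.inRange(h,lo,hi)[y0:y1,x0:x1];p=np.argwhere(m)
        if len(p):
            c=p.mean(0)[::-1]+[x0,y0];w=ray(n,[c],22)[0];d=w[:2]-[502.3,-246.6];u=np.array([np.cos(-.1385),np.sin(-.1385)])
            print(n,k,len(p),'bin',(d@u).round(),(-d[0]*u[1]+d[1]*u[0]).round())
        else:print(n,k,'none')
E
```

```text
ft_force: [3.1, -1.1, 5.5]
width: 17.5
bin xy 64.7 0.4 z -13.2 F [ 3.1 -1.1  5.5]
[-0.018, 0.001, 0.005, 0.0, -0.002, -0.0] rows>= 1
ft_force: [4.1, -0.8, 5.3]
width: 17.7
bin xy 62.0 0.4 z -13.1 F [ 4.1 -0.8  5.3]
[0.0, 0.001, 0.006, 0.001, -0.002, -0.0] rows>= 1
top pink 126 bin -74.0 -23.0
top yel 136 bin -75.0 19.0
top pur 98 bin -43.0 3.0
scene pink 51 bin -77.0 -18.0
scene yel 76 bin -73.0 17.0
scene pur 30 bin -52.0 -2.0
```

The pan has slid under the balls: pink and yellow sit at the leaning wall and purple is further back. Next I advance 2 mm and tilt the mouth up.

```bash
python3 -m inch '[[-0.01,0,0,0,0,0,0.9],[-0.012,0,0,0,0,0,0.9]]'|grep -E 'ft|wid'
cat > tl.py <<'E'
from h import *
b=np.array([502.3,-246.6]);yb=-.1385;u=np.array([np.cos(yb),np.sin(yb)]);v=np.array([-u[1],u[0]])
o=ctrl.get_obs();p0=np.array(o['ee_pos']);r0=R.from_rotvec(o['orientation'])
d=p0[:2]-b;print('bin',(d@u).round(1),(d@v).round(1),p0[2].round(1))
xm=d@u-143;ym=d@v
def row(P,q):return np.round(np.r_[r0.inv().apply(P-p0)/150,(r0.inv()*q).as_rotvec()/(np.pi/4)],3).tolist()
for p,m,dx in((3,8.5,0),(6,14,1),(9,19.5,1),(12,24.5,2),(15,30,4),(18,50,6),(20,80,8),(20,110,10)):
    p=np.radians(p);S=R.from_euler('z',yb)*R.from_rotvec([0,p,0])
    M=np.array([*(b+u*(xm+dx)+v*ym),m]);P=M+S.apply([143,0,-16.4])
    print(row(P,ori(yb,-p)))
E
python3 tl.py
```

```text
ft_force: [5.8, -1.1, 5.2]
width: 17.8
bin 60.2 0.4 -13.2
[-0.007, -0.0, 0.015, 0.001, -0.069, -0.0]
[-0.01, -0.0, 0.027, 0.0, -0.135, -0.0]
[-0.022, -0.0, 0.039, 0.0, -0.202, -0.0]
[-0.03, -0.0, 0.054, 0.0, -0.269, -0.0]
[-0.034, -0.0, 0.065, 0.0, -0.335, -0.0]
[-0.04, 0.0, -0.023, 0.0, -0.402, -0.0]
[-0.041, 0.0, -0.192, 0.0, -0.447, -0.0]
[-0.028, 0.0, -0.392, 0.0, -0.447, -0.0]
```

```bash
python3 -m inch '[[-0.007,0,0.012,0,-0.069,0,0.9],[-0.007,0,0.013,0,-0.069,0,0.9],[-0.01,0,0.025,0,-0.135,0,0.9],[-0.022,0,0.037,0,-0.202,0,0.9],[-0.03,0,0.05,0,-0.269,0,0.9],[-0.034,0,0.062,0,-0.335,0,0.9],[-0.034,0,0.06,0,-0.335,0,0.9],[-0.034,0,0.06,0,-0.335,0,0.9]]'
cat > see.py <<'E'
from h import *
import sys,time
n=sys.argv[1]
a=ctrl.get_image('top')[...,::-1];s=ctrl.get_image('scene')[...,::-1]
cv2.imwrite(f'pics/top{n}.png',a);cv2.imwrite(f'pics/sc{n}.png',s)
z=float(sys.argv[2])
for n,a,(x0,x1,y0,y1) in(('top',a,(220,410,150,290)),('scene',s,(190,330,140,240))):
    h=cv2.cvtColor(np.ascontiguousarray(a),cv2.COLOR_BGR2HSV)
    for k,lo,hi in(('pink',(165,80,60),(179,255,255)),('yel',(18,100,60),(30,255,255)),('pur',(130,50,40),(160,255,255)),('blue',(100,120,50),(125,255,255))):
        m=cv2.inRange(h,lo,hi)[y0:y1,x0:x1];p=np.argwhere(m)
        if len(p):
            c=p.mean(0)[::-1]+[x0,y0];w=ray(n,[c],z)[0];d=w[:2]-[502.3,-246.6];u=np.array([np.cos(-.1385),np.sin(-.1385)])
            print(n,k,len(p),c.round(),w.round(),'bin',(d@u).round(),(-d[0]*u[1]+d[1]*u[0]).round())
        else:print(n,k,'none')
E
python3 see.py 8 30
```

```text
t: 27.6
ee_pos: [555.3, -253.1, -23.2]
orientation: [-3.088, 0.214, 0.41]
ft_force: [0.5, -0.3, -2.0]
width: 18.5
grasp_force: 30.0
top pink 14 [374. 257.] [ 427. -251.   30.] bin -74.0 -14.0
top yel 212 [346. 226.] [ 500. -185.   30.] bin -11.0 60.0
top pur 153 [372. 227.] [ 498. -246.   30.] bin -4.0 0.0
top blue 586 [367. 231.] [ 487. -235.   30.] bin -16.0 9.0
scene pink 75 [218. 164.] [ 416. -263.   30.] bin -84.0 -28.0
scene yel 77 [230. 168.] [ 420. -222.   30.] bin -85.0 13.0
scene pur 46 [216. 184.] [ 493. -245.   30.] bin -9.0 1.0
scene blue 254 [219. 180.] [ 478. -241.   30.] bin -24.0 2.0
```

Run:
```python
import cv2,numpy as np
a=cv2.imread('pics/top8.png')[190:285,335:410];s=cv2.imread('pics/sc8.png')[135:220,180:260]
cv2.imwrite('pics/v8.png',np.hstack([cv2.resize(a,(395,500),interpolation=3),cv2.resize(s,(400,500),interpolation=3)]))
```

```text
(no output)
```

View pics/v8.png

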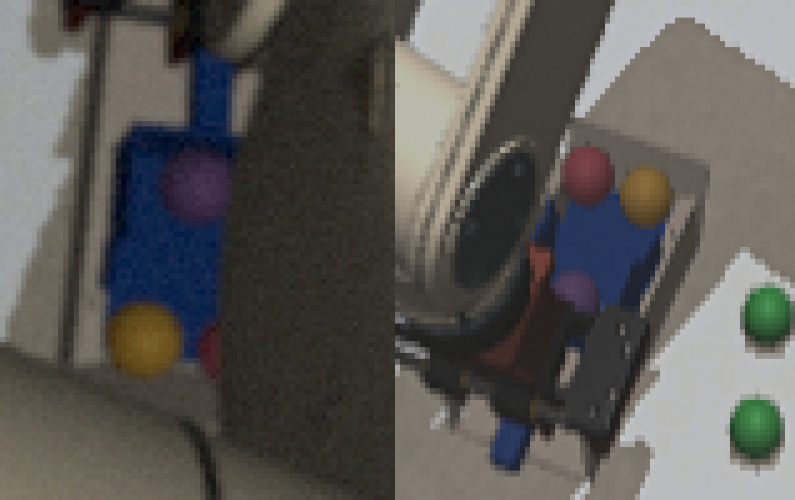

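The last picture shows purple at the back of the pan, and yellow and pink still near the mouth edge. Triangulating yellow will tell whether it sits on the tongue.

```bash
python3 - <<'E'
from h import *
def tri(pt,ps):
    A=[];B=[]
    for n,p in(('top',pt),('scene',ps)):
        a=ray(n,[p],0)[0];b=ray(n,[p],100)[0];d=(b-a)/np.linalg.norm(b-a);Q=np.eye(3)-np.outer(d,d);A.append(Q);B.append(Q@a)
    return np.linalg.lstsq(np.vstack(A),np.hstack(B),rcond=None)[0]
b=np.array([502.3,-246.6]);u=np.array([np.cos(-.1385),np.sin(-.1385)]);v=np.array([-u[1],u[0]])
for n,t,s in(('yel',(362.2,254.6),(230,168.2)),('pur',(372.3,225.5),(216,184))):
    w=tri(t,s);print(n,w.round(),((w[:2]-b)@u).round(),((w[:2]-b)@v).round())
print(ray('top',[(335+143*75/395,190+340*95/500)],50), ray('scene',[(219,164.8)],50))
o=ctrl.get_obs();print(o['ee_pos'],R.from_rotvec(o['orientation']).as_matrix()[:,2])
E
python3 see.py 9 45
```

```text
yel [ 434. -217.   45.] -72.0 20.0
pur [ 501. -244.   39.] -2.0 3.0
[[ 434.5026819  -217.26029148   50.        ]] [[ 432.6293982  -252.59122234   50.        ]]
[ 555.72382372 -253.37848124  -22.75131955] [-0.2578384   0.03642086 -0.96550136]
top pink 16 [375. 256.] [ 430. -247.   45.] bin -72.0 -11.0
top yel 199 [348. 228.] [ 495. -186.   45.] bin -16.0 59.0
top pur 141 [372. 226.] [ 501. -243.   45.] bin -2.0 3.0
top blue 594 [368. 231.] [ 488. -232.   45.] bin -16.0 12.0
scene pink 75 [218. 164.] [ 427. -258.   45.] bin -72.0 -22.0
scene yel 79 [229. 168.] [ 433. -218.   45.] bin -73.0 19.0
scene pur 45 [216. 184.] [ 505. -240.   45.] bin 2.0 7.0
scene blue 250 [219. 180.] [ 489. -237.   45.] bin -14.0 7.0
```

Yellow is on the tongue, about 7 mm behind the edge, but the slope is too slight for it to roll. I'll tilt further while lifting gently.

```bash
cat > tl2.py <<'E'
from h import *
import sys
yb=-.1385
o=ctrl.get_obs();p0=np.array(o['ee_pos']);r0=R.from_rotvec(o['orientation'])
z=r0.as_matrix()[:,2];pn=np.arcsin(-(z[0]*np.cos(yb)+z[1]*np.sin(yb)));print('pitch',np.degrees(pn).round(1),p0.round(1))
S0=R.from_euler('z',yb)*R.from_rotvec([0,pn,0]);M0=p0-S0.apply([143,0,-16.4]);print('mouth',M0.round(1))
for a in sys.argv[1:]:
    p,m,dx=map(float,a.split(','));p=np.radians(p);S=R.from_euler('z',yb)*R.from_rotvec([0,p,0])
    M=M0+[dx*np.cos(yb),dx*np.sin(yb),0];M[2]=m;P=M+S.apply([143,0,-16.4]);q=ori(yb,-p)
    print(np.round(np.r_[r0.inv().apply(P-p0)/150,(r0.inv()*q).as_rotvec()/(np.pi/4)],3).tolist())
E
python3 tl2.py 19,40,0 23,52,0 27,65,0 30,78,0
```

```text
pitch 15.1 [ 556.2 -253.6  -22.4]
mouth [ 423.7 -235.1   30.6]
[-0.026, 0.0, 0.005, -0.0, -0.088, -0.0]
[-0.061, 0.0, -0.007, -0.0, -0.176, -0.0]
[-0.103, 0.0, -0.027, -0.0, -0.265, -0.0]
[-0.143, 0.0, -0.063, -0.0, -0.332, -0.0]
```

```bash
python3 -m inch '[[-0.026,0,0.005,0,-0.088,0,0.9],[-0.061,0,-0.007,0,-0.176,0,0.9],[-0.103,0,-0.027,0,-0.265,0,0.9],[-0.143,0,-0.063,0,-0.332,0,0.9],[-0.143,0,-0.063,0,-0.332,0,0.9],[-0.143,0,-0.063,0,-0.332,0,0.9]]'
python3 see.py 10 60; python3 tl2.py
```

```text
t: 28.55
ee_pos: [538.4, -251.1, -8.0]
orientation: [-2.993, 0.208, 0.801]
ft_force: [-0.3, 0.3, -1.2]
width: 17.8
grasp_force: 30.0
top pink none
top yel 55 [305. 151.] [673. -86.  60.] bin 147.0 182.0
top pur 1 [372. 220.] [ 514. -239.   60.] bin 10.0 9.0
top blue 50 [368. 215.] [ 526. -230.   60.] bin 21.0 19.0
scene pink 70 [215. 165.] [ 444. -262.   60.] bin -56.0 -24.0
scene yel 73 [223. 169.] [ 453. -231.   60.] bin -51.0 9.0
scene pur 83 [215. 179.] [ 497. -246.   60.] bin -5.0 -0.0
scene blue 261 [219. 173.] [ 472. -240.   60.] bin -31.0 3.0
pitch 30.0 [ 538.3 -251.1   -7.8]
mouth [ 423.8 -235.1   77.8]
```

```bash
python3 -m inch '[[0,0,0,0,0,0,0.9],[0,0,0,0,0,0,0.9],[0,0,0,0,0,0,0.9]]'|grep -E 't:|ft'
python3 see.py 11 70 | grep scene
```

```text
t: 29.02
ft_force: [-0.6, 0.0, -1.1]
scene pink 68 [215. 165.] [ 452. -260.   70.] bin -48.0 -20.0
scene yel 74 [223. 169.] [ 463. -228.   70.] bin -42.0 13.0
scene pur 82 [215. 179.] [ 505. -243.   70.] bin 2.0 4.0
scene blue 263 [219. 173.] [ 479. -236.   70.] bin -24.0 7.0
```

All three balls are in the pan: purple is at the back wall, with pink and yellow abreast ahead of it. Next is carrying them high over the lip.

```bash
cat > mp.py <<'E'
from h import *
import sys
# args: mx,my,mz,yaw,pitchdeg(mouth down +) ; legs relative to the one before; prefix 's' -> all relative to current
legs=[]
for a in sys.argv[2:]:
    x,y,z,w,p=map(float,a.split(','));p=np.radians(p)
    S=R.from_euler('z',w)*R.from_rotvec([0,-p,0]);legs.append((np.array([x,y,z])+S.apply([143,0,-16.4]),ori(w,p)))
o=ctrl.get_obs();print(o['t'],o['ee_pos'].round(1))
if sys.argv[1]=='s':
    for L in legs: plan([L])
else: plan(legs)
E
python3 mp.py c 424,-235,145,-.1385,-30 480,-170,145,-.1,-30 520,-70,145,0,-30 520,6,145,0,-30
```

```text
29.125 [ 538.6 -251.1   -7.9]
[-0.225, -0.001, -0.388, 0.0, 0.0, 0.0] rows>= 2
[0.268, -0.51, -0.155, -0.025, -0.0, -0.042] rows>= 2
[0.169, -0.767, -0.097, -0.064, -0.0, -0.11] rows>= 2
[0.0, -0.507, 0.0, 0.0, 0.0, 0.0] rows>= 2
```

```bash
python3 -m inch '[[-0.06,0,-0.1,0,0,0,0.9],[-0.14,0,-0.24,0,0,0,0.9],[-0.225,0,-0.388,0,0,0,0.9],[-0.225,0,-0.388,0,0,0,0.9]]'|grep -E 'pos|wid'
python3 -m inch '[[0.04,-0.08,-0.025,-0.005,0,-0.01,0.9],[0.12,-0.23,-0.07,-0.01,0,-0.02,0.9],[0.2,-0.38,-0.115,-0.02,0,-0.03,0.9],[0.268,-0.51,-0.155,-0.025,0,-0.042,0.9]]'|grep -E 'pos|wid'
python3 -m inch '[[0.04,-0.18,-0.02,-0.015,0,-0.025,0.9],[0.09,-0.4,-0.05,-0.032,0,-0.055,0.9],[0.13,-0.6,-0.075,-0.05,0,-0.08,0.9],[0.169,-0.767,-0.097,-0.064,0,-0.11,0.9]]'|grep -E 'pos|wid'
python3 -m inch '[[0,-0.2,0,0,0,0,0.9],[0,-0.35,0,0,0,0,0.9],[0,-0.46,0,0,0,0,0.9],[0,-0.507,0,0,0,0,0.9],[0,-0.507,0,0,0,0,0.9]]'
python3 mp.py s 520,6,145,0,-30 520,6,100,0,-15 520,6,70,0,-6
python3 see.py 12 130
```

```text
ee_pos: [540.6, -252.0, 62.7]
width: 17.9
ee_pos: [596.3, -179.3, 58.7]
width: 17.6
ee_pos: [636.3, -67.7, 58.9]
width: 17.8
t: 31.25
ee_pos: [635.6, 5.8, 59.3]
orientation: [3.034, -0.0, -0.813]
ft_force: [0.1, 0.1, -2.2]
width: 17.9
grasp_force: 30.0
31.25 [635.6   5.8  59.3]
[0.0, -0.001, -0.0, 0.001, 0.0, -0.001] rows>= 1
[0.146, -0.002, 0.009, 0.001, 0.334, -0.001] rows>= 2
[0.212, -0.002, 0.035, 0.001, 0.534, -0.0] rows>= 3
top pink none
top yel 10 [317. 150.] [ 662. -107.  130.] bin 139.0 160.0
top pur none
top blue none
scene pink 89 [285. 191.] [544. -13. 130.] bin 9.0 237.0
scene yel 32 [293. 194.] [550.  11. 130.] bin 12.0 262.0
scene pur 58 [286. 202.] [583.  -1. 130.] bin 46.0 254.0
scene blue 150 [286. 194.] [553.  -8. 130.] bin 17.0 244.0
```

```bash
python3 mp.py s 520,6,82,0,-15
python3 mp.py c 520,6,82,0,-15 520,6,68,0,-5 >/dev/null
python3 - <<'E'
from h import *
# tilt rows relative to nominal pose mouth(520,6,82) pitch -15
def L(x,z,p):
    p=np.radians(p);S=R.from_rotvec([0,-p,0]);return np.array([x,6,z])+S.apply([143,0,-16.4]),ori(0,p)
P0,q0=L(520,82,-15)
for x,z,p in((520,68,-5),(520,55,6),(520,40,16),(520,31,25),(520,31,32)):
    P,q=L(x,z,p);print(np.round(np.r_[q0.inv().apply(P-P0)/150,(q0.inv()*q).as_rotvec()/(np.pi/4)],3).tolist())
E
```

```text
31.35 [635.6   5.   59.2]
[0.206, -0.007, 0.113, 0.001, 0.334, -0.002] rows>= 2
[0.029, 0.0, -0.077, 0.0, 0.222, 0.0]
[0.022, 0.0, -0.175, 0.0, 0.467, 0.0]
[-0.007, 0.0, -0.236, 0.0, 0.689, 0.0]
[-0.065, 0.0, -0.31, 0.0, 0.889, 0.0]
[-0.135, 0.0, -0.404, 0.0, 1.044, 0.0]
```

```bash
python3 -m inch '[[0.07,0,0.035,0,0.11,0,0.9],[0.14,0,0.075,0,0.22,0,0.9],[0.206,-0.004,0.113,0,0.334,0,0.9],[0.206,-0.004,0.113,0,0.334,0,0.9],[0.206,-0.004,0.113,0,0.334,0,0.9]]'|grep -E 'pos|ft'
python3 -m inch '[[0.029,0,-0.077,0,0.222,0,0.9],[0.022,0,-0.175,0,0.467,0,0.9],[-0.007,0,-0.236,0,0.689,0,0.9],[-0.065,0,-0.31,0,0.889,0,0.9],[-0.065,0,-0.31,0,0.889,0,0.9],[-0.065,0,-0.31,0,0.889,0,0.9],[-0.115,0,-0.377,0,1,0,0.9],[-0.115,0,-0.377,0,1,0,0.9]]'
python3 mp.py s 520,6,31,0,30
python3 see.py 13 30
```

```text
ee_pos: [654.3, 5.9, 29.5]
ft_force: [0.8, -0.4, -2.5]
t: 32.98
ee_pos: [652.3, 6.5, 87.8]
orientation: [3.035, -0.0, 0.81]
ft_force: [0.3, -0.4, -1.1]
width: 17.8
grasp_force: 30.0
32.975 [652.3   6.5  87.8]
[0.0, 0.003, -0.004, 0.001, 0.003, 0.0] rows>= 1
top pink none
top yel 66 [300. 155.] [669. -78.  30.] bin 142.0 190.0
top pur none
top blue 168 [263. 160.] [657.   9.  30.] bin 118.0 275.0
scene pink 2 [280. 218.] [575. -19.  30.] bin 41.0 235.0
scene yel 25 [288. 188.] [457. -20.  30.] bin -76.0 218.0
scene pur 11 [291. 194.] [477.  -7.  30.] bin -58.0 233.0
scene blue 211 [289. 214.] [551.   4.  30.] bin 14.0 255.0
```

The wrist load dropped to 1.1 N, which is the scoop alone, so all the balls are out. I'll lift, level and check.

```bash
python3 mp.py c 525,6,95,0,30 530,6,95,0,0
```

```text
33.075 [653.5   6.5  88.3]
[0.233, 0.003, -0.358, 0.001, 0.001, 0.0] rows>= 2
[-0.154, 0.0, 0.479, 0.0, -0.667, 0.0] rows>= 3
```

```bash
python3 -m inch '[[0.1,0.003,-0.15,0,0,0,0.9],[0.233,0.003,-0.358,0,0,0,0.9],[0.233,0.003,-0.358,0,0,0,0.9]]' >/dev/null
python3 -m inch '[[-0.05,0,0.16,0,-0.22,0,0.9],[-0.1,0,0.32,0,-0.44,0,0.9],[-0.154,0,0.479,0,-0.667,0,0.9],[-0.154,0,0.479,0,-0.667,0,0.9]]' |grep -E 't:|pos|ft'
python3 see.py 14 28
python3 mp.py c 530,6,95,0,0 440,80,95,0,0 352,150,95,0,0 352,150,0,0,0
```

```text
t: 33.95
ee_pos: [672.2, 6.0, 73.5]
ft_force: [-0.6, 0.7, -1.5]
top pink none
top yel 12 [314. 150.] [ 680. -112.   28.] bin 158.0 158.0
top pur none
top blue none
scene pink none
scene yel 49 [304. 188.] [445.  28.  28.] bin -95.0 264.0
scene pur none
scene blue 107 [284. 227.] [603.  -2.  28.] bin 65.0 257.0
34.05 [670.6   6.   76.2]
[0.016, 0.0, -0.016, 0.001, 0.002, -0.0] rows>= 1
[-0.6, -0.493, 0.0, 0.0, 0.0, 0.0] rows>= 2
[-0.587, -0.467, 0.0, 0.0, 0.0, 0.0] rows>= 2
[0.0, 0.0, 0.633, 0.0, 0.0, 0.0] rows>= 2
```

```bash
python3 -m inch '[[-0.2,-0.17,0,0,0,0,0.9],[-0.4,-0.34,0,0,0,0,0.9],[-0.6,-0.493,0,0,0,0,0.9],[-0.8,-0.66,0,0,0,0,0.9],[-1,-0.82,0,0,0,0,0.9],[-1,-0.96,0,0,0,0,0.9],[-1,-0.96,0,0,0,0,0.9]]' |grep -E 't:|pos|ft'
python3 see.py 15 28
python3 mp.py c 352,150,60,0,0 352,150,3,0,0 352,150,0,0,0
```

```text
t: 34.92
ee_pos: [520.6, 150.9, 79.5]
ft_force: [-0.6, 0.3, -0.9]
top pink 123 [272. 251.] [443. -11.  28.] bin -91.0 226.0
top yel 212 [269. 227.] [499.  -4.  28.] bin -36.0 240.0
top pur 126 [268. 236.] [478.   0.  28.] bin -58.0 241.0
top blue none
scene pink 76 [292. 185.] [441. -10.  28.] bin -94.0 226.0
scene yel 85 [303. 187.] [440.  24.  28.] bin -99.0 260.0
scene pur 78 [293. 194.] [476.   1.  28.] bin -60.0 242.0
scene blue none
35.025 [521.  149.8  79. ]
[-0.174, -0.002, 0.236, 0.001, -0.002, 0.001] rows>= 1
[0.0, 0.0, 0.38, 0.0, 0.0, 0.0] rows>= 1
[0.0, 0.0, 0.02, 0.0, 0.0, 0.0] rows>= 1
```

All three balls are in the dish. Now I lay the scoop down.

```bash
python3 -m inch '[[-0.08,0,0.1,0,0,0,0.9],[-0.174,-0.002,0.236,0,0,0,0.9],[-0.174,-0.002,0.4,0,-0.002,0,0.9],[-0.174,-0.002,0.52,0,-0.002,0,0.9],[-0.174,-0.002,0.6,0,-0.002,0,0.9],[-0.174,-0.002,0.6,0,-0.002,0,0.9]]' |grep -E 't:|pos|ft'
python3 -m inch '[[0,0,0.015,0,0,0,0.9],[0,0,0.02,0,0,0,0.9]]' |grep -E 'pos|ft|mom'
python3 -m inch '[[0,0,0.01,0,0,0,0.9],[0,0,0.015,0,0,0,0.9]]' |grep -E 'pos|ft|mom'
```

```text
t: 35.78
ee_pos: [494.8, 149.9, -12.4]
ft_force: [0.4, 0.6, 0.0]
ee_pos: [495.6, 150.4, -14.3]
ft_force: [-0.3, -0.2, -1.2]
ee_pos: [495.6, 150.4, -16.6]
ft_force: [0.1, -0.5, 6.3]
```

Contact came at the expected height, so the scoop is flat. Release, rise and check.

```bash
python3 -m inch '[[0,0,0,0,0,0,-0.2],[0,0,0,0,0,0,-0.2],[0,0,0,0,0,0,-0.2],[0,0,0,0,0,0,-0.2],[0,0,0,0,0,0,-0.2]]' |grep -E 'pos|ft|wid'
python3 -m inch '[[0,0,-0.15,0,0,0,-0.2],[0,0,-0.4,0,0,0,-0.2],[0,0,-0.7,0,0,0,-0.2],[0,0,-0.9,0,0,0,-0.2],[0.4,0.1,-0.95,0,0,0,-0.2],[0.4,0.1,-0.95,0,0,0,-0.2],[0.4,0.1,-0.95,0,0,0,-0.2],[0.4,0.1,-0.95,0,0,0,-0.2]]' |grep -E 't:|pos|ft|wid'
python3 see.py 16 28
python3 - <<'E'
from h import *
a=cv2.imread('pics/top16.png');b=cv2.imread('pics/top0.png')
h=cv2.cvtColor(a,cv2.COLOR_BGR2HSV);m=cv2.inRange(h,(100,120,50),(125,255,255));m[:,:180]=0;m[:,260:]=0
p=np.argwhere(m)
if len(p):
    print('scoop px',cv2.minAreaRect(p[:,::-1].astype(np.float32)),len(p));print(proj('top',W([400,150,0],[(-48,33,1),(-48,-33,1),(134,0,45)])))
def g(im):
    h=cv2.cvtColor(im,cv2.COLOR_BGR2HSV);m=cv2.inRange(h,(40,40,60),(75,255,255));n,l,s,c=cv2.connectedComponentsWithStats(m);return [(c[i].round(1).tolist(),s[i][:5].tolist()) for i in range(1,n) if s[i][4]>40]
print(g(b));print(g(a))
d=cv2.absdiff(cv2.GaussianBlur(a,(5,5),0),cv2.GaussianBlur(b,(5,5),0)).max(2)
# bystanders: comb,nailbrush,pumice,tumbler mean diffs
for n,(x0,y0,x1,y1) in dict(comb=(155,135,225,170),brush=(290,130,335,158),pumice=(422,187,474,230),tumbler=(436,248,490,284)).items(): print(n,(d[y0:y1,x0:x1]>40).sum())
E
```

```text
ee_pos: [495.1, 150.3, -17.1]
ft_force: [1.2, -0.1, -0.1]
width: 52.6
t: 37.9
ee_pos: [553.7, 135.4, 124.7]
ft_force: [0.2, 1.1, -0.8]
width: 53.0
top pink 123 [272. 251.] [444. -11.  28.] bin -91.0 225.0
top yel 217 [269. 227.] [499.  -4.  28.] bin -36.0 240.0
top pur 129 [268. 236.] [478.  -0.  28.] bin -58.0 241.0
top blue 2 [220. 276.] [387. 112.  28.] bin -164.0 339.0
scene pink 78 [292. 185.] [441. -10.  28.] bin -94.0 226.0
scene yel 86 [303. 187.] [439.  25.  28.] bin -100.0 260.0
scene pur 79 [293. 194.] [476.   1.  28.] bin -60.0 242.0
scene blue none
scoop px ((217.13705444335938, 267.91876220703125), (38.188419342041016, 4.702305316925049), 85.91438293457031) 138
[[191.45136151 289.16754959]
 [219.22094936 288.80826888]
 [202.33302632 212.34512202]]
[([207.7, 83.6], [205, 76, 9, 16, 61]), ([264.9, 228.5], [237, 191, 56, 78, 3211]), ([316.0, 205.9], [310, 200, 13, 13, 133]), ([321.2, 237.0], [315, 231, 14, 13, 142])]
[([218.0, 84.9], [205, 70, 27, 25, 291]), ([265.5, 224.7], [237, 191, 57, 78, 2592]), ([316.0, 206.2], [310, 200, 13, 14, 143]), ([321.1, 237.0], [315, 231, 13, 13, 140])]
comb 598
brush 0
pumice 0
tumbler 0
```

```bash
python3 -m inch '[[0,0.3,-0.1,0,0,0,-0.2],[0,0.6,-0.2,0,0,0,-0.2],[0,0.9,-0.2,0,0,0,-0.2],[0,1,-0.2,0,0,0,-0.2],[0,1,-0.2,0,0,0,-0.2]]' >/dev/null
python3 -m inch '[[0,0.3,0,0,0,0,-0.2],[0,0.6,0,0,0,0,-0.2],[0,0.9,0,0,0,0,-0.2],[0,1,0,0,0,0,-0.2],[0,1,0,0,0,0,-0.2],[0,1,0,0,0,0,-0.2]]' |grep -E 't:|pos|ft'
python3 - <<'E'
from h import *
a=np.ascontiguousarray(ctrl.get_image('top')[...,::-1]);cv2.imwrite('pics/top17.png',a);b=cv2.imread('pics/top0.png')
h=cv2.cvtColor(a,cv2.COLOR_BGR2HSV);m=cv2.inRange(h,(100,120,50),(125,255,255));m[:,:170]=0;m[:,240:]=0
n,l,s,c=cv2.connectedComponentsWithStats(m);i=1+np.argmax(s[1:,4]);print('scoop',s[i],c[i],cv2.minAreaRect(np.argwhere(l==i)[:,::-1].astype(np.float32)))
print(proj('top',W([400,150,0],[(-48,33,1),(-48,-33,1),(48,34,42),(48,-34,42),(134,9,45),(134,-9,45)])).round().tolist())
def dk(im):
    m=(im[135:170,155:225].max(2)<90);p=np.argwhere(m);return len(p),p.mean(0).round(1)
print('comb',dk(b),dk(a))
E
```

```text
t: 39.38
ee_pos: [555.3, -162.9, 155.4]
ft_force: [-1.0, -0.6, 0.1]
scoop [ 188  213   33   75 1376] [204.13299419 260.93386628] ((204.0, 250.0), (74.0, 32.0), 90.0)
[[191.0, 289.0], [219.0, 289.0], [188.0, 250.0], [217.0, 250.0], [198.0, 212.0], [206.0, 212.0]]
comb (832, array([17.2, 34.7])) (734, array([17.5, 34.5]))
```

The scoop lies flat exactly where predicted, and the comb, dish and bystanders haven't moved. Handing in.

```bash
python3 -c "
from workcell import ctrl
print(ctrl.close_job())"
```

```text
the job is handed in; nothing more can be done
None
```

I handed the job in at about 39 s: the scoop was pulled out, set down and retaken by its handle, all three balls were scooped in one go and tipped low into the dish, and the scoop now lies flat and released, with the dish and bystanders undisturbed in the last top-camera checks.

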